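# Drive a stuck pivot pin out of its block with a drift

## Task

Drive the stuck steel pin out of the bearing block into the catch box behind it: take the drift with the slimmer nose out of the rack (leave the thick-nosed bar in the rack), take it again by its square handle and push it through the block's small hole. Then draw the drift out of the block again, lay it down flat on the worktop, and shut the catch box's lid fully, without knocking over or pushing away any of the other things standing about.

Things in the scene. Friction and masses are not known exactly. Their poses are not given: they have to be found in the camera images.
- bore_in (a point): Small mouth (22 mm) of the bore in the fixed aluminium block, where the drift goes in: on the bore axis, in the entry face, 60 mm above the worktop. x runs level along the bore in the driving direction, to the exit and into the catch box; z up. Block: 70 mm along x, 60 mm wide, top at 100 mm (screw heads to 104), on a steel plate 190 x 72 x 10 mm that reaches 7 mm in front of the mouth.
- bore_out (a point): Centre of the bore's exit in the block's other end face, 70 mm along x from bore_in, same height; the open catch box joins it directly. The small mouth is 8 mm deep; behind it the bore is 32 mm, so the pin can only leave here.
- box_mid (a point): Middle of the catch box, 60 mm above the worktop; axes as bore_in. Sheet steel box on the block's exit side: inside 100 mm along x, 52 mm wide, 4 mm walls, floor at 30 mm and wall tops at 90 mm above the worktop. Its lid is hinged along its -y side.
- lid (a joint): Angle (rad) of the catch box's flat steel lid: 0 shut (level on the box), 1.57 upright, up to 2.0 leaning outward; open at first. Stiff hinge: it stays where left and needs 1 to 2 N at its free edge all the way down. Hinge line parallel to the bore, 34 mm to the -y side of box_mid (box_mid's axes), 92 mm above the worktop.
- lid_edge (a point): Middle of the lid's free edge, 66 mm from its hinge line. The lid is 102 mm long along the bore, 68 mm wide, 4 mm thick, with a 50 mm long, 5 mm deep lip on the underside of this edge.
- pin_mid (a point): Centre of the stuck pin: solid steel cylinder, 30 mm diameter, 60 mm long, x along it; 0.1 to 0.16 kg. At first its rear face is 8 to 9 mm inside the bore_in mouth. A spring shoe in the block grips it: driving takes about 5 to 15 N until it drops into the box, with the drift's tip 55 to 75 mm inside the mouth.
- rack_mid (a point): Middle of the fixed plywood rack (100 mm along x, 114 along y, 54 high), 27 mm up. Two pigeonholes, open at the front (-x), closed at the back, 34 x 34 mm, at 32 mm to either side in y, floors at 14 mm. Drift in one, thick bar in the other (either way), handles inside, about 60 mm of each nose sticking out to -x: only the nose can be taken at first.
- drift_grip (a point): Centre of the drift's square handle (dark steel, 26 x 26 mm, 60 mm long); x points along the drift away from the nose, z up. Nose: round steel rod, 16 mm diameter, 85 mm long, tapered end, centred on the handle. 145 mm in all, 0.1 to 0.2 kg; lies flat, does not roll. The nose must go about 75 mm into the block, so drive it held by the handle.
- drift_tip (a point): Tip of the drift's nose, on its axis, 115 mm from drift_grip.
- bar_grip (a point): Centre of the handle of the other bar in the rack: same handle and lengths as the drift, but its nose is 24 mm in diameter, too thick for the block's hole. It stays in the rack.
- column (a point): Middle of the foot of the fixed blue machine column that stands on the worktop between rack and block: foot 140 mm along x, 130 mm along y, 0.95 m tall. Keep the arm clear of it; it never moves.
- oil_bottle: Clear squeeze bottle with red nozzle, 58 mm diameter, 151 mm tall; origin under its centre. Bystander.
- spray_can: White aerosol can, 67 mm diameter, 195 mm tall; origin under its centre. Bystander.
- battery: Black cased battery, 93 x 69 x 117 mm tall; origin under its centre. Bystander.
- cutter: Slim orange hand cutter lying flat, 158 mm long along its x, 18 mm wide, 14 mm high; origin under its middle. Bystander.
- tin: Blue tin with grey lid, 75 mm diameter, 50 mm tall; origin under its centre. Bystander.
- jig_block: Drilled steel block, 45 x 70 x 35 mm high; origin under its centre. Bystander.

How it is judged:
By the outcome, as a careful person would: the job done as asked, in the order asked, and still so for the second after the job is handed in, with the robot touching nothing.
It also fails if it takes over 72 s, if anything falls off the work surface, if the arm or the gripper's body presses on something with over 40 N, if the wrist force passes 120 N, or if a joint passes its speed limit or range.

## Robot

A 6-joint arm with a two-finger parallel gripper is mounted at the origin on a cart in front of the work surface, level with it; the furniture and walls round the work are solid. World frame = base frame: x ahead of the robot, y to its left, z up, the work surface at z = 0. Lengths are in m, angles in degrees, forces in N, time in s.
With the tool pointing down it reaches from about 0.4 to 0.825 m from the base axis. Payload 7 kg.
Tool frame: the origin (TCP) lies at the very end of the fingers, on their centre line; the grasp point (between the pads) lies 19 mm behind it (r.hold_point_z is the distance from the TCP to the grasp point, in m); x points along the fingers, y is the direction in which the jaws open and shut, and the axes are right-handed (so a half turn about x gives the same grasp; the last joint's range is limited). The gripper opens to 88 mm and grips with 3 to 60 N. Pads are 19 mm wide; open, the fingers measure 130 mm over their backs; the gripper's body (78 mm by 193 mm) begins 47 mm behind the grasp point.
Start: joints at [90.991, 20.546, 0.682, 0, -70.136, -16.507], TCP at [0.181, 0.65, 0.227] pointing down, gripper open.
Joint ranges: [-176.03, 176.03], [-82.01, 121.73], [-58.28, 71.71], [-173.87, 95.51], [-174.79, -0.11], [-173.66, 173.66]. Speed limits (degrees/s): [136.94, 136.94, 172.46, 180, 180, 180].

## Interface

Orientations are given as [roll, pitch, yaw] about the fixed x, y, z axes, in that order (R = Rz(yaw) Ry(pitch) Rx(roll)).
In Python, from plant import r gives the robot as it stands. The module is installed in compiled form; this text tells all that it offers.
- The arm moves only by the shell command python3 -m creep 'ROWS' [FORCE]. ROWS is JSON, a list of rows, each a list of 7 numbers: the turn, a rotation vector about the tool's x, y, z in rad, then the shift along the tool's x, y, z in cm, then the opening in per cent of the stroke, from 0 (shut) to 100 (fully open). In form: [[rx, ry, rz, x, y, z, fingers], ...]. A call has 1 to 8 rows; each row shifts and turns the commanded pose from where the row before left it, along the tool's axes as they then stand; what a row does not reach is not made up. A row lasts 1/10 s, in which the tool goes at most 50 mm and 8.59 degrees, less where a joint would pass 70% of its speed; a pose out of reach is approached as far as the arm can. A call is refused whole if a number of a shift passes 5 or a number of a turn 0.15, either way. A call with a gripper value outside its range is refused whole. The fingers move at their own pace and stop on an object; FORCE is the grip in N (left out, the last holds). Time passes only in rows, so rows that do not move let the fingers close. It gives the time, the measured TCP pose, the force and the opening at its end, in the units of the state.
- r.get_state(): the state, without advancing time (a new reading comes with each control period).
- r.capture(name): name is "scene" or "top" or "wrist"; returns (picture, depth): 384x512x3 uint8, blue, green, red; 384x512 float32, m along the optical axis (not along the pixel's ray), 0 where there is no reading.
- r.camera_info(name): a dict with "fovy" (degrees; the focal length in pixels is half the picture's height over the tangent of half this angle, whatever the lens; pixels are square), "cx", "cy" (the principal point, pixels), "camera_from_world" (4x4, takes a point from world to camera coordinates). Camera axes: x right, y down, z forward; pixel columns grow to the right and rows downward; lengths in m; the calibration is good to about 2 mm. A picture is of the moment at which its call begins: read the wrist's pose just before it. camera_info takes no time and is no camera call; for the wrist camera it gives the pose at the moment of the call.
- r.close_job(): hands the job in, once; it reports no verdict.
Trained networks look in the newest picture that a camera, given by its name, has taken for a name from the list of things; names that differ only in an ending like _2 or _b are one class to them, and where a whole thing is asked for, a point or a joint stands for the part that bears it (a point fixed in the world has none). Each returns a list of dicts, best first, with "score" (0 to 1); they miss things now and then, are a little off and sometimes report something else, mostly with a low value. They report only what shows in the picture. A call takes as long as a camera call.
- r.look_for(query, camera): "rect" ([left, top, right, bottom] in pixels, round what is visible of it).
- r.masks_of(query, camera): "pixels" (384x512 bool, what is visible of it) and "rect" ([left, top, right, bottom] in pixels, round what is visible of it).
The state is a dict: "time_s": time; "joints": joint angles; "qd": joint speeds; "joint_torque": joint torques, N m; "tcp_pos": TCP position; "eef_rot": TCP orientation; "contact_force": force on the tool from outside, world axes, zero at the start; "moment": the same for the moment, N m; "gripper_width": finger opening in m.
Only numpy, scipy, OpenCV 4.12 (cv2) and the standard library are available. Lean on these libraries where they do the work, as an engineer would, in place of code of your own. Each camera call takes 0.05 s, during which the arm holds its last target. There are 200 camera calls.

## Working session

There is one attempt and no reset: what is moved stays moved. The work goes in short steps, Python scripts to look and compute and a shell command to move; the robot and the scene stay as the last step left them, time stands still between calls to the robot, and variables do not carry over. Pictures are saved under pics/ and viewed, about 8 in all and at most 12, crops included, and the job is handed in when it is done.

```bash
mkdir -p pics; ls; cat > h.py <<'E'
import numpy as np, cv2
from plant import r
from scipy.spatial.transform import Rotation as R
def info(c):
    i=r.camera_info(c); f=192/np.tan(np.radians(i['fovy'])/2); return f,i['cx'],i['cy'],np.array(i['camera_from_world'])
def cloud(c,d,I=None):
    f,cx,cy,T=I or info(c); v,u=np.mgrid[:384,:512]
    P=np.stack([(u-cx)*d/f,(v-cy)*d/f,d],-1); W=(P-T[:3,3])@T[:3,:3]; W[d==0]=np.nan; return W
def proj(c,p,I=None):
    f,cx,cy,T=I or info(c); q=T[:3,:3]@np.array(p)+T[:3,3]; return q[:2]/q[2]*f+[cx,cy]
E
python3 - <<'E'
from h import *
s=r.get_state(); print({k:np.round(v,3) for k,v in s.items()}, r.hold_point_z)
for c in ['scene','top']:
    p,d=r.capture(c); cv2.imwrite(f'pics/{c}0.png',p); np.save(f'{c}0.npy',d); f,cx,cy,T=info(c); print(c,f,cx,cy,np.round(-T[:3,:3].T@T[:3,3],3),np.round(T[:3,:3],2).tolist())
    W=cloud(c,d)
    for q in ['bore_in','drift_grip','bar_grip','rack_mid','lid','pin_mid','column','oil_bottle','spray_can','battery','cutter','tin','jig_block']:
        for m in r.masks_of(q,c)[:2]:
            w=W[m['pixels']]; w=w[~np.isnan(w[:,0])]
            print(q,round(m['score'],2),np.round(m['rect']),np.round(np.percentile(w,[3,50,97],axis=0),3).tolist() if len(w) else '')
E
```

```text
pics
{'time_s': np.float64(0.0), 'joints': array([ 9.0992e+01,  2.0592e+01,  6.3400e-01, -2.2000e-02, -7.0136e+01,
       -1.6508e+01]), 'qd': array([ 0.011,  0.055,  0.059, -0.083, -0.043, -0.058]), 'joint_torque': array([ 2.0000e-03, -5.8272e+01,  2.9305e+01,  6.9970e+00,  7.0000e-03,
       -0.0000e+00]), 'tcp_pos': array([0.18 , 0.65 , 0.226]), 'eef_rot': array([  94.24 ,   89.904, -101.283]), 'contact_force': array([0.147, 0.673, 0.193]), 'moment': array([-0.004,  0.013, -0.01 ]), 'gripper_width': np.float64(0.088)} 0.0188
scene 357.42067973971706 253.1086600342416 192.1314032774015 [0.101 0.139 0.854] [[-0.48, -0.88, -0.01], [-0.71, 0.4, -0.58], [0.51, -0.27, -0.81]]
bore_in 0.81 [281. 134. 334. 211.] [[0.519, -0.375, -0.002], [0.569, -0.279, 0.077], [0.67, -0.209, 0.151]]
bar_grip 0.85 [169. 258. 189. 283.] [[0.472, 0.122, -0.001], [0.507, 0.135, 0.032], [0.54, 0.149, 0.037]]
bar_grip 0.18 [145. 272. 164. 294.] [[0.465, 0.186, 0.011], [0.493, 0.196, 0.032], [0.531, 0.206, 0.035]]
rack_mid 0.87 [120. 228. 183. 286.] [[0.525, 0.122, 0.008], [0.568, 0.178, 0.052], [0.627, 0.231, 0.055]]
lid 0.61 [318. 131. 338. 167.] [[0.548, -0.466, -0.001], [0.585, -0.343, 0.124], [0.695, -0.309, 0.156]]
pin_mid 0.41 [167. 258. 190. 284.] [[0.472, 0.122, -0.002], [0.505, 0.135, 0.032], [0.54, 0.149, 0.037]]Traceback (most recent call last):
  File "<stdin>", line 7, in <module>
ValueError: it knows: bar_grip, battery, bore_in, bore_out, box_mid, cutter, drift_grip, drift_tip, jig_block, lid, lid_edge, oil_bottle, pin_mid, rack_mid, spray_can, tin
```

```bash
python3 - <<'E'
from h import *
for c in ['top']:
    p,d=r.capture(c); cv2.imwrite(f'pics/{c}0.png',p); np.save(f'{c}0.npy',d); f,cx,cy,T=info(c); print(c,f,cx,cy,np.round(-T[:3,:3].T@T[:3,3],3),np.round(T[:3,:3],2).tolist())
    W=cloud(c,d)
    for q in ['bore_in','drift_grip','bar_grip','rack_mid','lid','pin_mid','oil_bottle','spray_can','battery','cutter','tin','jig_block']:
        for m in r.masks_of(q,c)[:2]:
            w=W[m['pixels']]; w=w[~np.isnan(w[:,0])]
            print(q,round(m['score'],2),np.round(m['rect']),np.round(np.percentile(w,[3,50,97],axis=0),3).tolist() if len(w) else '')
a=cv2.imread('pics/scene0.png');b=cv2.imread('pics/top0.png')
cv2.imwrite('pics/ab.png',cv2.resize(a,(800,600)));cv2.imwrite('pics/b.png',cv2.resize(b,(800,600)))
E
```

```text
top 351.8434380238587 255.70969500691817 190.7864680436869 [ 0.469 -0.098  0.972] [[-0.03, -1.0, 0.02], [-0.99, 0.03, -0.1], [0.1, -0.02, -0.99]]
bore_in 0.58 [286. 144. 371. 210.] [[0.523, -0.372, 0.001], [0.59, -0.309, 0.09], [0.665, -0.216, 0.154]]
bar_grip 0.46 [157. 202. 171. 230.] [[0.474, 0.12, -0.002], [0.502, 0.131, 0.033], [0.533, 0.148, 0.038]]
rack_mid 0.81 [119. 165. 172. 210.] [[0.528, 0.118, 0.018], [0.577, 0.172, 0.053], [0.626, 0.229, 0.056]]
lid 0.79 [330. 160. 370. 192.] [[0.551, -0.383, 0.001], [0.585, -0.345, 0.126], [0.623, -0.31, 0.158]]
oil_bottle 0.79 [193. 190. 222. 213.] [[0.51, -0.016, 0.03], [0.532, 0.005, 0.085], [0.559, 0.033, 0.139]]
oil_bottle 0.71 [236. 135. 265. 162.] [[0.654, -0.138, -0.001], [0.681, -0.105, 0.034], [0.712, -0.071, 0.037]]
spray_can 0.88 [316. 233. 356. 257.] [[0.393, -0.358, 0.001], [0.425, -0.298, 0.155], [0.453, -0.278, 0.194]]
spray_can 0.31 [284. 142. 370. 210.] [[0.525, -0.376, 0.001], [0.591, -0.31, 0.09], [0.668, -0.215, 0.154]]
battery 0.8 [362. 221. 409. 261.] [[0.381, -0.478, 0.016], [0.427, -0.433, 0.102], [0.471, -0.404, 0.108]]
cutter 0.74 [275. 218. 285. 274.] [[0.345, -0.192, -0.002], [0.422, -0.178, 0.011], [0.49, -0.168, 0.016]]
tin 0.98 [121. 118. 152. 147.] [[0.703, 0.176, 0.009], [0.724, 0.21, 0.047], [0.761, 0.238, 0.051]]
jig_block 0.97 [233. 134. 264. 160.] [[0.655, -0.137, 0.007], [0.682, -0.104, 0.034], [0.71, -0.071, 0.037]]
```

View pics/ab.png

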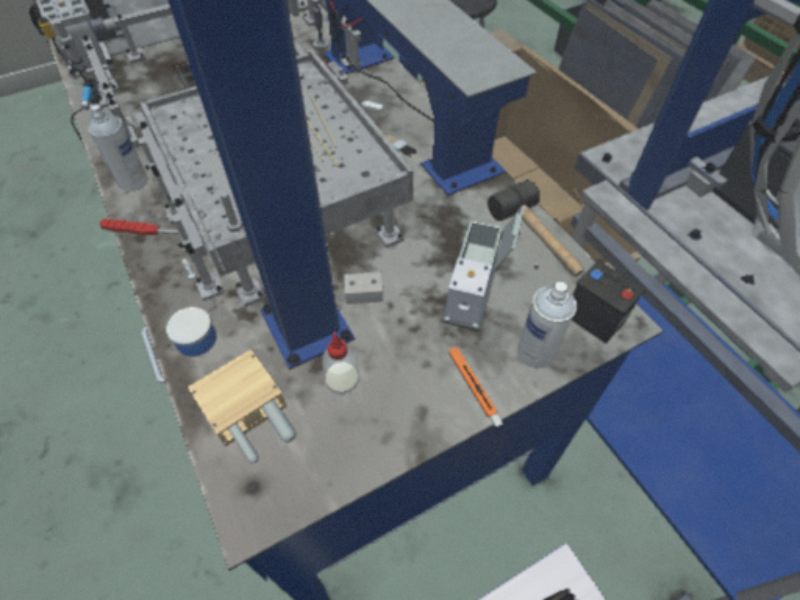

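View pics/b.png

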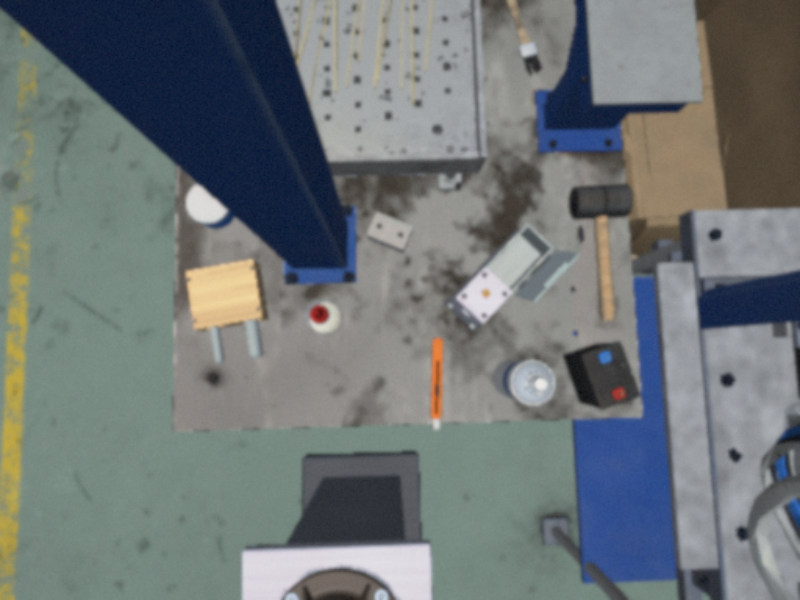

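```bash
python3 - <<'E'
from h import *
def rect(P,n):
    (c,s,a)=cv2.minAreaRect((P[:,:2]*1000).astype(np.float32)); print(n,len(P),np.round(c,1),np.round(s,1),round(a,1))
for c in ['top','scene']:
    d=np.load(f'{c}0.npy'); W=cloud(c,d); x,y,z=W[...,0],W[...,1],W[...,2]
    b=lambda x0,x1,y0,y1,z0,z1: W[(x>x0)&(x<x1)&(y>y0)&(y<y1)&(z>z0)&(z<z1)]
    print(c)
    rect(b(.5,.66,.1,.25,.049,.060),'rack'); 
    for n,l in (('L',(.17,.24)),('R',(.1,.165))):
        P=b(.44,.515,*l,.022,.05); rect(P,n); vx,vy,x0,y0=cv2.fitLine(P[:,:2].astype(np.float32),cv2.DIST_HUBER,0,.001,.001).ravel(); print('  line',np.degrees(np.arctan2(vy,vx)),x0,y0,'y at .49',y0+vy/vx*(.49-x0),'xmin',P[:,0].min(),'zmax',np.percentile(P[:,2],95))
    P=b(.5,.72,-.42,-.18,.095,.106); rect(P,'blocktop');
    P=b(.5,.72,-.42,-.18,.085,.096); rect(P,'boxrim')
    P=b(.5,.72,-.42,-.18,.108,.17); rect(P,'lid'); print(np.percentile(P,[2,50,98],axis=0))
    P=b(.5,.8,-.05,.2,.005,.02); rect(P,'colfoot');
    P=b(.45,.8,-.1,.3,.15,.5); print('col',np.percentile(P,[1,99],axis=0))
    cv2.imwrite(f'pics/z{c}.png',np.clip(z*1000,0,255).astype(np.uint8))
    print('table z',np.nanmedian(b(.36,.44,-.1,.1,-.02,.02)[:,2]), 'front edge', np.nanmin(b(.2,.6,-.1,.1,-.01,.01)[:,0]))
s=r.get_state(); print(R.from_euler('xyz',s['eef_rot'],degrees=True).as_matrix().round(3))
E
```

```text
top
rack 1664 [578.4 176.6] [100.4 115.2] 8.9
L 119 [488.9 193.4] [51.  14.8] 8.9
  line 9.195067 0.48937306 0.19271979 y at .49 0.19282128 xmin 0.46305559240237526 zmax 0.035449104030842275
R 147 [493.7 131.1] [44.9 23.4] 8.4
  line 12.590186 0.48757887 0.1284928 y at .49 0.12903355 xmin 0.4717253761859052 zmax 0.036718177075922814
blocktop 760 [ 591.4 -292.4] [ 68.6 172.8] 43.2
boxrim 222 [ 594.1 -291.1] [ 66.8 174.7] 44.3
lid 435 [ 568.6 -310.8] [ 52.3 182.1] 23.9
[[ 0.54844988 -0.38580512  0.10970891]
 [ 0.58368526 -0.34713117  0.1347564 ]
 [ 0.62127255 -0.31103577  0.1583003 ]]
colfoot 771 [621.   75.6] [232.9 242.7] 1.1
col [[ 0.62332614 -0.09497059  0.1539675 ]
 [ 0.79753128  0.06683348  0.49809548]]
table z -0.00036048359678000945 front edge 0.34778288540970403
scene
rack 1685 [578.9 177.5] [102.6 114. ] 8.8
L 145 [489.2 195. ] [50.7 15.7] 9.9
  line 9.970364 0.4880564 0.1948002 y at .49 0.19514187 xmin 0.4637710192588892 zmax 0.034263535789808015
R 178 [494. 133.] [45.  23.8] 7.8
  line 10.602818 0.49222225 0.13340032 y at .49 0.13298433 xmin 0.4713435341084484 zmax 0.035643636076057854
blocktop 507 [ 591.4 -291.5] [ 70.1 176.1] 42.9
boxrim 241 [ 594.2 -290.1] [ 66.9 177.4] 44.2
lid 207 [ 585.2 -348. ] [ 19.6 103.7] 43.9
[[ 0.54541467 -0.38501962  0.10959844]
 [ 0.57752965 -0.3416892   0.13694266]
 [ 0.61939445 -0.31016795  0.15625339]]
colfoot 949 [654.4  78.7] [244.1 290.1] 89.1
col [[ 0.62309614 -0.08580029  0.15364721]
 [ 0.79497108  0.13900143  0.49766962]]
table z -0.001874443747403315 front edge 0.347614248961117
[[-0.    -0.267 -0.964]
 [-0.    -0.964  0.267]
 [-1.     0.    -0.   ]]<stdin>:16: RuntimeWarning: invalid value encountered in cast
```

```bash
cat >> h.py <<'E'
def plan(pos,jaw,n,tilt=0,s=None):
    """rows to bring TCP to pos, tool x down, jaw(y tool) at world angle jaw deg; tilt deg about tool y"""
    s=s or r.get_state(); R0=R.from_euler('xyz',s['eef_rot'],degrees=True)
    a=np.radians(jaw); y=np.array([np.cos(a),np.sin(a),0]); x=np.array([0,0,-1.]); z=np.cross(x,y)
    R1=R.from_matrix(np.stack([x,y,z],1))*R.from_euler('y',tilt,degrees=True)
    rv=(R0.inv()*R1).as_rotvec()/n; p=s['tcp_pos'].copy(); dp=(np.array(pos)-p)/n
    for i in range(n):
        print(np.r_[rv.round(4),(100*R0.inv().apply(dp)).round(2)].tolist()); R0=R0*R.from_rotvec(rv)
E
python3 - <<'E'
from h import *
plan([.503,.1965,.14],-81.1,14)
E
```

```text
[-0.0304, -0.0, -0.0, 0.62, 2.51, -3.09]
[-0.0304, -0.0, -0.0, 0.62, 2.6, -3.01]
[-0.0304, -0.0, -0.0, 0.62, 2.69, -2.93]
[-0.0304, -0.0, -0.0, 0.62, 2.78, -2.84]
[-0.0304, -0.0, -0.0, 0.62, 2.86, -2.76]
[-0.0304, -0.0, -0.0, 0.62, 2.95, -2.67]
[-0.0304, -0.0, -0.0, 0.62, 3.03, -2.58]
[-0.0304, -0.0, -0.0, 0.62, 3.1, -2.49]
[-0.0304, -0.0, -0.0, 0.62, 3.18, -2.39]
[-0.0304, -0.0, -0.0, 0.62, 3.25, -2.29]
[-0.0304, -0.0, -0.0, 0.62, 3.32, -2.19]
[-0.0304, -0.0, -0.0, 0.62, 3.38, -2.09]
[-0.0304, -0.0, -0.0, 0.62, 3.44, -1.99]
[-0.0304, -0.0, -0.0, 0.62, 3.5, -1.88]
```

```bash
python3 -m creep '[[-0.03,0,0,0.6,2.5,-3.1,60],[-0.03,0,0,0.6,2.6,-3,60],[-0.03,0,0,0.6,2.7,-2.9,60],[-0.03,0,0,0.6,2.8,-2.8,60],[-0.03,0,0,0.6,2.9,-2.8,60],[-0.03,0,0,0.6,2.9,-2.7,60],[-0.03,0,0,0.6,3,-2.6,60]]'
python3 -m creep '[[-0.03,0,0,0.6,3.1,-2.5,50],[-0.03,0,0,0.6,3.2,-2.4,50],[-0.03,0,0,0.6,3.3,-2.3,50],[-0.03,0,0,0.6,3.3,-2.2,50],[-0.03,0,0,0.6,3.4,-2.1,50],[-0.03,0,0,0.6,3.4,-2,50],[-0.03,0,0,0.6,3.5,-1.9,50],[0,0,0,0,0,0,50]]'
python3 - <<'E'
from h import *
p,d=r.capture('wrist'); cv2.imwrite('pics/w1.png',p); np.save('w1.npy',d); I=info('wrist'); W=cloud('wrist',d,I); print(I[:3], np.round(-I[3][:3,:3].T@I[3][:3,3],3))
x,y,z=W[...,0],W[...,1],W[...,2]
print('valid',np.isfinite(x).mean(), np.nanpercentile(W.reshape(-1,3),[2,50,98],axis=0))
print(proj('wrist',[.49,.195,.03],I))
plan([.5045,.1965,.012],-81.1,6)
E
```

```text
time_s: 1.7
tcp_pos: [0.3425, 0.4221, 0.1847]
eef_rot: [-116.2, 90.0, 60.4]
contact_force: [-0.5, -0.1, 0.2]
gripper_width: 0.0528
time_s: 2.5
tcp_pos: [0.5039, 0.1921, 0.1417]
eef_rot: [40.2, 89.9, -131.4]
contact_force: [-0.1, -0.2, -0.3]
gripper_width: 0.0438
(np.float64(265.27159961537524), 255.8655646658931, 194.80084126827492) [0.577 0.205 0.3  ]
valid 0.9954884847005209 [[ 0.05802678 -0.03354442 -0.8523694 ]
 [ 0.53320883  0.19997249  0.05386197]
 [ 0.84325939  1.18418365  0.25849847]]
[253.5912237  203.19018406]
[-0.0016, 0.0001, -0.0001, 2.17, -0.05, -0.03]
[-0.0016, 0.0001, -0.0001, 2.17, -0.05, -0.03]
[-0.0016, 0.0001, -0.0001, 2.17, -0.05, -0.03]
[-0.0016, 0.0001, -0.0001, 2.17, -0.05, -0.03]
[-0.0016, 0.0001, -0.0001, 2.17, -0.05, -0.03]
[-0.0016, 0.0001, -0.0001, 2.17, -0.05, -0.03]
```

View pics/w1.png

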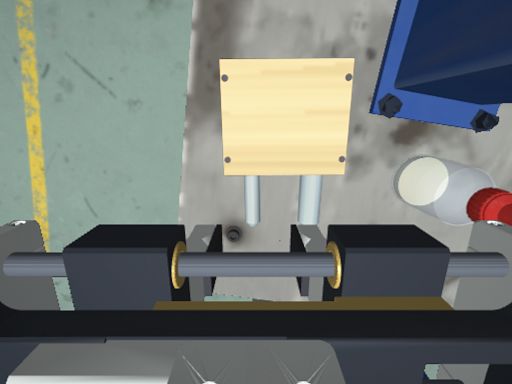

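```bash
python3 - <<'E'
from h import *
d=np.load('w1.npy'); I=info('wrist'); W=cloud('wrist',d,I)
for n,(a,b) in {'slim':(240,265),'thick':(292,328)}.items():
    P=W[180:224,a:b].reshape(-1,3); P=P[(P[:,2]>.02)&(P[:,2]<.06)]
    vx,vy,x0,y0=cv2.fitLine(P[:,:2].astype(np.float32),cv2.DIST_HUBER,0,.001,.001).ravel(); print(n,len(P),np.degrees(np.arctan2(vy,vx))%180,x0,y0,'y at .5045',y0+vy/vx*(.5045-x0),P[:,0].min(),P[:,0].max(),np.percentile(P[:,2],95))
P=W[50:180,210:360].reshape(-1,3);P=P[(P[:,2]>.05)&(P[:,2]<.058)]; print(cv2.minAreaRect((P[:,:2]*1000).astype(np.float32)))
E
```

```text
slim 650 9.221849 0.49315867 0.19708237 y at .5045 0.19892369 0.46748491937889664 0.5163801434535072 0.0357501984593907
thick 962 7.6634 0.5017306 0.137721 y at .5045 0.13809364 0.4742848290096136 0.5261304914163835 0.03733949759053336
((579.603759765625, 179.3140869140625), (100.11685180664062, 114.5541000366211), 8.27774715423584)
```

```bash
python3 -m creep '[[0,0,0,2,-0.6,-0.1,50],[0,0,0,3,0,0,50],[0,0,0,3,0,0,50],[0,0,0,2.8,0,0,50],[0,0,0,2,0,0,50],[0,0,0,0,0,0,50]]' 
python3 -m creep '[[0,0,0,0,0,0,0],[0,0,0,0,0,0,0],[0,0,0,0,0,0,0],[0,0,0,0,0,0,0],[0,0,0,0,0,0,0]]' 50
```

```text
time_s: 3.15
tcp_pos: [0.5009, 0.2013, 0.0123]
eef_rot: [29.7, 89.7, -141.7]
contact_force: [-0.3, 0.1, -0.3]
gripper_width: 0.0436
time_s: 3.65
tcp_pos: [0.5031, 0.202, 0.0153]
eef_rot: [-146.2, 89.9, 42.3]
contact_force: [0.3, 0.4, 1.5]
gripper_width: 0.0143
```

```bash
python3 -m creep '[[0,0,0,-0.3,0,0,0],[0,0,0,0,0,1.5,0],[0,0,0,0,0,2.5,0],[0,0,0,0,0,2.5,0],[0,0,0,0,0,2.5,0],[0,0,0,0,0,1.2,0],[0,0,0,-2,0,0,0],[0,0,0,-2,0,0,0]]'
python3 - <<'E'
from h import *
p,d=r.capture('wrist'); cv2.imwrite('pics/w2.png',p); np.save('w2.npy',d); print(r.get_state()['joints'])
E
```

```text
time_s: 4.45
tcp_pos: [0.4014, 0.1862, 0.058]
eef_rot: [44.6, 89.9, -126.8]
contact_force: [0.5, 0.9, -1.7]
gripper_width: 0.0148
[ 50.56158894   9.49660435 -40.12338896   0.07629095 -40.16843023
  48.0126275 ]
```

View pics/w2.png

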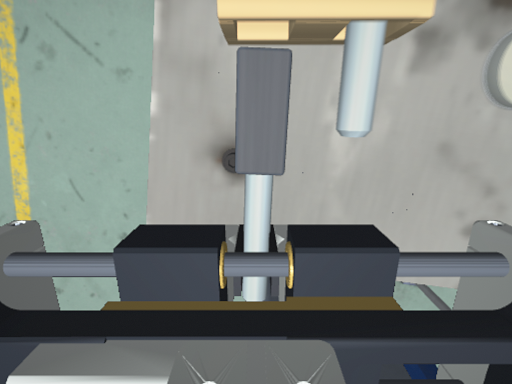

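```bash
python3 - <<'E'
from h import *
d=np.load('w2.npy'); I=info('wrist'); W=cloud('wrist',d,I); s=r.get_state()
P=W[50:173,238:288].reshape(-1,3); P=P[(P[:,2]>.04)]
print(len(P),cv2.minAreaRect((P[:,:2]*1000).astype(np.float32)),s['tcp_pos'])
A=np.c_[P[:,:2]-s['tcp_pos'][:2],np.ones(len(P))]; k=np.linalg.lstsq(A,P[:,2],rcond=None)[0]; print('plane',k, 'handle top z',np.percentile(P[:,2],[2,50,98]))
c=P.mean(0); print(c, np.hypot(*(c-s['tcp_pos'])[:2]))
# lay: psi=90 jaw=0
print('lay'); plan([.42,.09-.06,.06],0,10)
E
```

```text
6022 ((478.5816345214844, 196.755859375), (57.796905517578125, 24.392189025878906), 7.680592060089111) [0.40323672 0.18779798 0.06112849]
plane [-0.01414787  0.00485816  0.08530959] handle top z [0.082787   0.08427293 0.08572008]
[0.47994054 0.19731482 0.08427063] 0.07729195854762386
lay
[-0.142, -0.0004, -0.0001, 0.01, 1.59, 0.07]
[-0.142, -0.0004, -0.0001, 0.01, 1.56, 0.29]
[-0.142, -0.0004, -0.0001, 0.01, 1.5, 0.51]
[-0.142, -0.0004, -0.0001, 0.01, 1.41, 0.72]
[-0.142, -0.0004, -0.0001, 0.01, 1.3, 0.91]
[-0.142, -0.0004, -0.0001, 0.01, 1.16, 1.09]
[-0.142, -0.0004, -0.0001, 0.01, 0.99, 1.24]
[-0.142, -0.0004, -0.0001, 0.01, 0.8, 1.37]
[-0.142, -0.0004, -0.0001, 0.01, 0.6, 1.47]
[-0.142, -0.0004, -0.0001, 0.01, 0.39, 1.54]
```

```bash
python3 - <<'E'
from h import *
plan([.42,.015,.06],0,10)
E
```

```text
[-0.142, -0.0004, -0.0001, 0.01, 1.73, 0.09]
[-0.142, -0.0004, -0.0001, 0.01, 1.7, 0.34]
[-0.142, -0.0004, -0.0001, 0.01, 1.64, 0.58]
[-0.142, -0.0004, -0.0001, 0.01, 1.54, 0.8]
[-0.142, -0.0004, -0.0001, 0.01, 1.41, 1.01]
[-0.142, -0.0004, -0.0001, 0.01, 1.25, 1.2]
[-0.142, -0.0004, -0.0001, 0.01, 1.07, 1.37]
[-0.142, -0.0004, -0.0001, 0.01, 0.87, 1.5]
[-0.142, -0.0004, -0.0001, 0.01, 0.65, 1.61]
[-0.142, -0.0004, -0.0001, 0.01, 0.41, 1.69]
```

```bash
python3 -m creep '[[-0.142,0,0,0,1.7,0.1,0],[-0.142,0,0,0,1.7,0.3,0],[-0.142,0,0,0,1.6,0.6,0],[-0.142,0,0,0,1.5,0.8,0],[-0.142,0,0,0,1.4,1,0],[-0.142,0,0,0,1.3,1.2,0],[-0.142,0,0,0,1.1,1.4,0],[-0.142,0,0,0,0.9,1.5,0]]'
python3 -m creep '[[-0.142,0,0,0,0.6,1.6,0],[-0.142,0,0,0,0.4,1.7,0],[0,0,0,2,0,0,0],[0,0,0,2,0,0,0],[0,0,0,0,0,0,0]]'
python3 - <<'E'
from h import *
p,d=r.capture('wrist'); W=cloud('wrist',d); s=r.get_state()
P=W[50:173,230:296].reshape(-1,3); P=P[(P[:,2]>.022)&(P[:,2]<.08)]; print(np.percentile(P,[2,50,98],axis=0)); print(s['tcp_pos'],s['joints'])
cv2.imwrite('pics/w3.png',p)
E
```

```text
time_s: 5.3
tcp_pos: [0.4158, 0.0479, 0.0577]
eef_rot: [119.4, 90.0, 13.4]
contact_force: [0.0, -1.2, -1.4]
gripper_width: 0.0146
time_s: 5.8
tcp_pos: [0.4171, 0.0132, 0.016]
eef_rot: [-63.3, 89.8, -153.4]
contact_force: [-1.0, 0.1, -1.5]
gripper_width: 0.0147
[[0.40725801 0.06361797 0.03782544]
 [0.41979182 0.09348101 0.03956662]
 [0.43222598 0.11861139 0.0410659 ]]
[0.41771314 0.01362076 0.01698556] [ 2.91904307e+01  1.20103279e+01 -4.57729195e+01  9.48717610e-03
 -3.23775070e+01  1.50698357e+02]
```

```bash
python3 -m creep '[[0,0,0,0.8,0,0,0],[0,0,0,0.5,0,0,0],[0,0,0,0,0,0,0],[0,0,0,0,0,0,20],[0,0,0,0,0,0,40],[0,0,0,0,0,0,40],[0,0,0,-3,0,0,50],[0,0,0,-4,0,0,50]]'
python3 -m creep '[[0.15,0,0,-4,0,0,50],[0.15,0,0,0,0,0,50],[0.15,0,0,0,0,0,50],[0.15,0,0,0,0,0,50],[0.15,0,0,0,0,0,50],[0.15,0,0,0,0,0,50],[0.15,0,0,0,0,0,50],[0.15,0,0,0,0,0,50]]'
python3 -m creep '[[0.15,0,0,0,0,0,50],[0.15,0,0,0,0,0,50],[0.15,0,0,0,0,0,50],[0.15,0,0,0,0,0,50],[0.15,0,0,0,0,0,50],[0.15,0,0,0,0,0,50],[0.15,0,0,0,0,0,50],[0.15,0,0,0,0,0,50]]'
python3 -m creep '[[0.15,0,0,0,0,0,50],[0.15,0,0,0,0,0,50],[0.15,0,0,0,0,0,50],[0.15,0,0,0,0,0,50],[0.14,0,0,0,0,0,50],[0,0,0,0,0,0,50]]'
python3 - <<'E'
from h import *
p,d=r.capture('top'); W=cloud('top',d); s=r.get_state()
x,y,z=W[...,0],W[...,1],W[...,2]
p,d=r.capture('wrist'); cv2.imwrite('pics/w4.png',p);np.save('w4.npy',d); W=cloud('wrist',d); x,y,z=W[...,0],W[...,1],W[...,2]
P=W[(x>.39)&(x<.46)&(y>.03)&(y<.15)&(z>.02)&(z<.035)]; print(len(P),len(P) and cv2.minAreaRect((P[:,:2]*1000).astype(np.float32))); print(s['tcp_pos'],s['joints'])
plan([.42,.092,.09],180,3)
E
```

```text
time_s: 6.65
tcp_pos: [0.4169, 0.0135, 0.0742]
eef_rot: [-62.6, 89.7, -152.7]
contact_force: [2.0, 0.9, 0.5]
gripper_width: 0.0418
time_s: 7.45
tcp_pos: [0.4183, 0.0142, 0.1148]
eef_rot: [-170.6, 90.0, 30.2]
contact_force: [0.4, -0.2, 1.0]
gripper_width: 0.0436
time_s: 8.25
tcp_pos: [0.4183, 0.0142, 0.1148]
eef_rot: [-104.1, 90.0, 28.0]
contact_force: [-0.7, 0.1, -0.6]
gripper_width: 0.044
time_s: 8.85
tcp_pos: [0.4183, 0.0142, 0.1148]
eef_rot: [-54.7, 90.0, 35.2]
contact_force: [1.1, 0.0, -0.1]
gripper_width: 0.0436
812 ((420.8508605957031, 75.25054931640625), (90.4957504272461, 25.289743423461914), 88.17926788330078)
[0.41832514 0.01418164 0.11476833] [ 2.92159203e+01  2.33810479e+00 -3.91459262e+01  1.59271056e-03
 -4.84883011e+01 -2.90375968e+01]
[0.0014, 0.0001, 0.0001, 0.83, -0.07, 2.59]
[0.0014, 0.0001, 0.0001, 0.83, -0.06, 2.59]
[0.0014, 0.0001, 0.0001, 0.83, -0.06, 2.59]
```

View pics/w4.png

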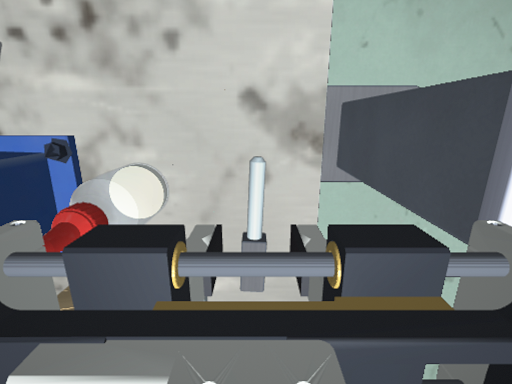

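```bash
python3 -m creep '[[0,0,0,1.5,-0.1,3.9,55],[0,0,0,3,-0.1,3.8,55],[0,0,0,3,0,0,55],[0,0,0,2.5,0,0,55],[0,0,0,1.1,0,0,55],[0,0,0,0,0,0,55],[0,0,0,0,0,0,0],[0,0,0,0,0,0,0]]' 50
python3 -m creep '[[0,0,0,0,0,0,0],[0,0,0,0,0,0,0],[0,0,0,-3,0,0,0],[0,0,0,-4,0,0,0],[0,0,0,-4,0,0,0],[0,0,0,-2,0,0,0],[0,0,0,0,0,0,0]]'
python3 - <<'E'
from h import *
p,d=r.capture('wrist'); cv2.imwrite('pics/w5.png',p);np.save('w5.npy',d); W=cloud('wrist',d); s=r.get_state(); print(s['tcp_pos'],s['joints'])
P=W[150:232,235:275].reshape(-1,3); P=P[(P[:,2]>s['tcp_pos'][2]-.02)]; print(len(P))
R0=R.from_euler('xyz',s['eef_rot'],degrees=True); Q=R0.inv().apply(P-s['tcp_pos'])
print('tool frame nose surf',np.percentile(Q,[1,50,99],axis=0).round(4)); 
print('z->y fit',np.polyfit(Q[:,2],Q[:,1],1),'z->x',np.polyfit(Q[:,2],Q[:,0],1), 'tip z', Q[:,2].min())
for a in np.arange(Q[:,2].min(),Q[:,2].max(),.01):
    m=abs(Q[:,2]-a-.005)<.005; print(round(a,3),m.sum(),Q[m].min(0).round(4),Q[m].max(0).round(4))
E
```

```text
time_s: 9.75
tcp_pos: [0.4209, 0.0915, 0.0044]
eef_rot: [-54.8, 89.9, 35.3]
contact_force: [-0.2, 0.4, 0.1]
gripper_width: 0.0371
time_s: 10.45
tcp_pos: [0.4219, 0.0922, 0.1368]
eef_rot: [-54.5, 89.6, 35.6]
contact_force: [-0.2, -0.2, -2.4]
gripper_width: 0.0257
[0.42078019 0.09160957 0.1349052 ] [ 3.87172255e+01  1.91836266e+00 -3.63414239e+01 -1.72747279e-02
 -5.15154051e+01 -3.87121537e+01]
2792
tool frame nose surf [[-0.0227 -0.0109 -0.0571]
 [-0.0168  0.0007 -0.0309]
 [-0.0035  0.0106 -0.0135]]
z->y fit [-0.04473722 -0.00116116] z->x [-0.21800994 -0.02485192] tip z -0.05763266738781876
-0.058 530 [-0.0183 -0.0067 -0.0576] [-0.0074  0.0093 -0.0476]
-0.048 492 [-0.0183 -0.0069 -0.0476] [-0.0081  0.0087 -0.0377]
-0.038 782 [-0.0239 -0.012  -0.0376] [ 0.003   0.0119 -0.0276]
-0.028 682 [-0.023  -0.011  -0.0276] [-0.0199  0.0106 -0.0176]
-0.018 305 [-0.0229 -0.0111 -0.0176] [-0.0199  0.0107 -0.0127]
```

```bash
cat >> h.py <<'E'
def nose(W,s):
    R0=R.from_euler('xyz',s['eef_rot'],degrees=True); Q=R0.inv().apply(W.reshape(-1,3)-s['tcp_pos'])
    m=(abs(Q[:,1])<.015)&(abs(Q[:,0]+.011)<.012)&(Q[:,2]<-.036)&(Q[:,2]>-.13); Q=Q[m]
    f=(Q[:,2]>-.1); t=[]
    for a in np.arange(-.1,-.036,.008):
        k=abs(Q[:,2]-a-.004)<.004
        if k.sum()>20: t.append([a+.004,(np.percentile(Q[k,1],2)+np.percentile(Q[k,1],98))/2,np.percentile(Q[k,0],4)+.008])
    t=np.array(t); ky=np.polyfit(t[:,0],t[:,1],1); kx=np.polyfit(t[:,0],t[:,2],1)
    print('tip z',Q[:,2].min(),'slope y',ky,'slope x',kx); tz=Q[:,2].min()
    return np.array([np.polyval(kx,tz),np.polyval(ky,tz),tz]),kx[0],ky[0]
E
python3 - <<'E'
from h import *
s=r.get_state(); W=cloud('wrist',np.load('w5.npy')); print(nose(W,s))
plan([.42,-.115,.135],-136.5,6)
E
```

```text
tip z -0.1158268512349397 slope y [-2.04205258e-02  1.02829387e-05] slope x [-1.47898248e-05 -9.01746919e-03]
(array([-0.00901576,  0.00237553, -0.11582685]), np.float64(-1.4789824847603408e-05), np.float64(-0.020420525776490273))
[-0.1266, 0.0002, 0.0006, -0.01, 0.01, -3.44]
[-0.1266, 0.0002, 0.0006, -0.01, 0.45, -3.41]
[-0.1266, 0.0002, 0.0006, -0.01, 0.87, -3.33]
[-0.1266, 0.0002, 0.0006, -0.01, 1.29, -3.19]
[-0.1266, 0.0002, 0.0006, -0.01, 1.68, -3.01]
[-0.1266, 0.0002, 0.0006, -0.0, 2.05, -2.77]
```

```bash
python3 -m creep '[[-0.127,0,0,0,0,-3.4,0],[-0.127,0,0,0,0.4,-3.4,0],[-0.127,0,0,0,0.9,-3.3,0],[-0.127,0,0,0,1.3,-3.2,0],[-0.127,0,0,0,1.7,-3,0],[-0.127,0,0,0,2,-2.8,0],[0,0,0,0,0,0,0],[0,0,0,0,0,0,0]]'
python3 - <<'E'
from h import *
p,d=r.capture('wrist'); cv2.imwrite('pics/w6.png',p);np.save('w6.npy',d); I=info('wrist'); np.save('w6T.npy',I[3]); W=cloud('wrist',d,I); s=r.get_state(); print(s['tcp_pos'],s['joints'])
print(nose(W,s))
x,y,z=W[...,0],W[...,1],W[...,2]
m=(x>.48)&(x<.72)&(y>-.42)&(y<-.18)
P=W[m&(z>.097)&(z<.107)]; print(len(P),cv2.minAreaRect((P[:,:2]*1000).astype(np.float32)))
P=W[m&(z>.085)&(z<.095)]; print(len(P),cv2.minAreaRect((P[:,:2]*1000).astype(np.float32)))
P=W[m&(z>.006)&(z<.014)]; print(len(P),cv2.minAreaRect((P[:,:2]*1000).astype(np.float32)))
E
```

```text
time_s: 11.3
tcp_pos: [0.4191, -0.1155, 0.1322]
eef_rot: [48.0, 89.8, -178.6]
contact_force: [0.1, -0.7, -1.6]
gripper_width: 0.0255
[ 0.41936224 -0.11486143  0.13243045] [ 1.08358855e+01  2.74468386e+00 -3.58448542e+01 -2.86329350e-02
 -5.15351181e+01  3.26758450e+01]
tip z -0.11562925366301217 slope y [-0.01552391 -0.00050189] slope x [ 0.00184988 -0.00886296]
(array([-0.00907686,  0.00129313, -0.11562925]), np.float64(0.001849877092136935), np.float64(-0.015523913070394054))
0 ((0.0, 0.0), (0.0, 0.0), 0.0)
0 ((0.0, 0.0), (0.0, 0.0), 0.0)
927 ((539.6150512695312, -226.77285766601562), (71.48689270019531, 21.41490364074707), 47.169700622558594)
```

View pics/w6.png

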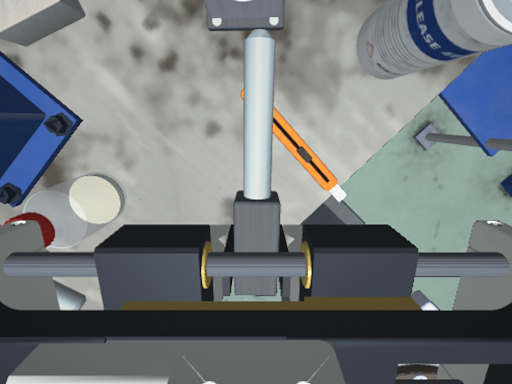

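```bash
python3 -m creep '[[0,0,0,-4,0,0,0],[0,0,0,-4,0,0,0],[0,0,0,-1,0,-4,0],[0,0,0,0,0,-4,0],[0,0,0,0,0,0,0],[0,0,0,0,0,0,0]]'
python3 - <<'E'
from h import *
p,d=r.capture('wrist'); cv2.imwrite('pics/w7.png',p);np.save('w7.npy',d); I=info('wrist'); np.save('w7T.npy',I[3]); W=cloud('wrist',d,I); s=r.get_state(); print(s['tcp_pos'],s['joints'])
print(nose(W,s))
x,y,z=W[...,0],W[...,1],W[...,2]
m=(x>.48)&(x<.72)&(y>-.42)&(y<-.18)
for a,b in ((.096,.103),(.085,.095),(.006,.014),(.105,.2)):
    P=W[m&(z>a)&(z<b)]; print(a,len(P),cv2.minAreaRect((P[:,:2]*1000).astype(np.float32)) if len(P) else '')
np.save('W7.npy',W)
E
```

```text
time_s: 11.95
tcp_pos: [0.4753, -0.1719, 0.2223]
eef_rot: [36.4, 89.9, 170.0]
contact_force: [0.0, -1.1, -2.2]
gripper_width: 0.0259
[ 0.47489619 -0.17165405  0.22247196] [ 2.42500076e+00  4.65305534e+00 -2.06028980e+01 -3.44871231e-02
 -6.48699350e+01  4.12282886e+01]
tip z -0.11558059234426961 slope y [-0.01484437 -0.00047774] slope x [ 0.00359322 -0.00874112]
(array([-0.00915642,  0.00123798, -0.11558059]), np.float64(0.003593222014869089), np.float64(-0.014844365270282506))
0.096 2505 ((567.1328125, -263.55841064453125), (70.11193084716797, 95.25132751464844), 43.93909454345703)
0.085 355 ((569.5111083984375, -263.52703857421875), (67.76250457763672, 98.12593841552734), 43.63455581665039)
0.006 111 ((535.9215087890625, -223.42141723632812), (70.99983215332031, 7.759713172912598), 44.64200973510742)
0.105 654 ((572.2991943359375, -271.36114501953125), (105.65724182128906, 41.9684944152832), 81.82273864746094)
```

View pics/w7.png

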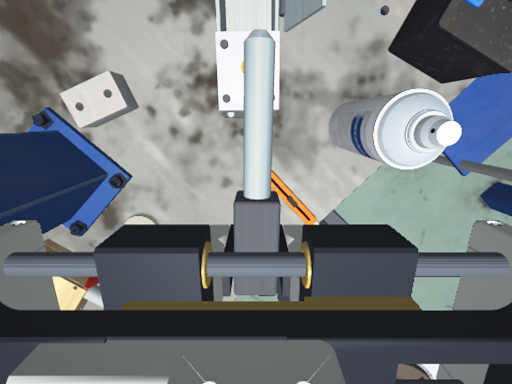

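```bash
python3 - <<'E'
from h import *
W=np.load('W7.npy'); x,y,z=W[...,0],W[...,1],W[...,2]
m=(x>.48)&(x<.72)&(y>-.42)&(y<-.18)&(z>.094)&(z<.106)
P=W[m]; 
for yaw in (-46.,):
    a=np.radians(yaw); u=P[:,0]*np.cos(a)+P[:,1]*np.sin(a); v=-P[:,0]*np.sin(a)+P[:,1]*np.cos(a)
    print('u',np.percentile(u,[.5,1,50,99]))
    t=[]
    for q in np.arange(u.min()+.006,u.min()+.066,.006):
        k=abs(u-q)<.003; t.append([q,v[k].min(),v[k].max(),k.sum(),np.median(P[k,2])]); print(np.round(t[-1],4))
    t=np.array(t)
    for c in (1,2): print('slope deg',np.degrees(np.polyfit(t[:,0],t[:,c],1)[0]))
s=r.get_state(); R0=R.from_euler('xyz',s['eef_rot'],degrees=True).as_matrix(); print('z axis yaw',np.degrees(np.arctan2(-R0[1,2],-R0[0,2])))
# same from top and scene cams
for c in ['top','scene']:
    W=cloud(c,np.load(f'{c}0.npy')); x,y,z=W[...,0],W[...,1],W[...,2]
    P=W[(x>.5)&(x<.72)&(y>-.42)&(y<-.18)&(z>.097)&(z<.106)]; a=np.radians(-46);u=P[:,0]*np.cos(a)+P[:,1]*np.sin(a); v=-P[:,0]*np.sin(a)+P[:,1]*np.cos(a)
    k=u<np.percentile(u,1)+.055; print(c,'u0',np.percentile(u,1),'v',np.percentile(v[k],[1,99]))
E
```

```text
u [0.53603104 0.53670398 0.5773825  0.62882434]
[5.419e-01 1.996e-01 2.596e-01 1.940e+02 1.003e-01]
[5.479e-01 1.997e-01 2.595e-01 1.870e+02 1.005e-01]
[5.539e-01 1.998e-01 2.593e-01 2.040e+02 1.002e-01]
[5.599e-01 2.000e-01 2.600e-01 1.870e+02 1.001e-01]
[5.659e-01 2.000e-01 2.598e-01 2.100e+02 1.001e-01]
[5.719e-01 2.001e-01 2.593e-01 2.170e+02 1.002e-01]
[5.779e-01 2.002e-01 2.596e-01 2.040e+02 1.003e-01]
[5.839e-01 2.003e-01 2.599e-01 2.110e+02 1.002e-01]
[5.899e-01 2.003e-01 2.596e-01 2.300e+02 1.003e-01]
[5.959e-01 2.005e-01 2.599e-01 2.150e+02 1.004e-01]
[6.019e-01 2.006e-01 2.599e-01 3.000e+02 1.002e-01]
slope deg 0.9043565482504269
slope deg 0.3350067942912551
z axis yaw -46.3614596141506
top u0 0.5360493163176874 v [0.19922081 0.25747271]
scene u0 0.5356170787021919 v [0.20022026 0.25836046]
```

```bash
cat >> h.py <<'E'
M=np.array([.5375,-.2260,.060]); BY=-45.4; D=np.array([np.cos(np.radians(BY)),np.sin(np.radians(BY)),0]); L=np.array([-D[1],D[0],0])
E
python3 - <<'E'
from h import *
for n,W in (('w7',np.load('W7.npy')),('top',cloud('top',np.load('top0.npy'))),('scene',cloud('scene',np.load('scene0.npy')))):
    P=W.reshape(-1,3); P=P[np.isfinite(P[:,0])]; u=(P-M)@D; v=(P-M)@L
    k=(u>-.15)&(u<.06)&(v<-.06)&(v>-.22)&(P[:,2]>.05)&(P[:,2]<.21)
    for a in (.05,.1,.13,.16):
        j=k&(P[:,2]>a)&(P[:,2]<a+.03); print(n,a,j.sum(),np.percentile(u[j],[1,99]).round(3) if j.any() else '',np.percentile(v[j],[1,99]).round(3) if j.any() else '')
s=r.get_state(); tip=np.array([-.0092,.0012,-.1156]); a=np.radians(-134.5)
y=np.array([np.cos(a),np.sin(a),0]); x=np.array([0,0,-1.]); R1=np.stack([x,y,np.cross(x,y)],1)
for st in (.03,.0):
    print(st,M-D*st-R1@tip)
t=M-D*.03-R1@tip
plan([t[0],t[1],.222],-134.5,4)
E
```

```text
w7 0.05 757 [-0.048  0.06 ] [-0.22  -0.106]
w7 0.1 956 [-0.049  0.06 ] [-0.219 -0.106]
w7 0.13 2522 [-0.052  0.011] [-0.167 -0.107]
w7 0.16 2617 [-0.044  0.002] [-0.156 -0.116]
top 0.05 86 [-0.054  0.059] [-0.219 -0.108]
top 0.1 97 [-0.054  0.06 ] [-0.219 -0.108]
top 0.13 327 [-0.053  0.01 ] [-0.173 -0.109]
top 0.16 305 [-0.045  0.001] [-0.164 -0.118]
scene 0.05 224 [-0.055  0.06 ] [-0.219 -0.108]
scene 0.1 203 [-0.055  0.059] [-0.218 -0.108]
scene 0.13 366 [-0.054  0.   ] [-0.171 -0.108]
scene 0.16 221 [-0.043 -0.01 ] [-0.161 -0.118]
0.03 [ 0.43482475 -0.12275821  0.0508    ]
0.0 [ 0.45588934 -0.14411899  0.0508    ]
[-0.0081, 0.0005, -0.0003, 0.01, -0.12, 1.58]
[-0.0081, 0.0005, -0.0003, 0.01, -0.13, 1.57]
[-0.0081, 0.0005, -0.0003, 0.01, -0.14, 1.57]
[-0.0081, 0.0005, -0.0003, 0.01, -0.16, 1.57]
```

```bash
python3 -m creep '[[-0.016,0,0,0,-0.2,3.1,0],[-0.016,0,0,0,-0.3,3.2,0],[0,0,0,3,0,0,0],[0,0,0,4,0,0,0],[0,0,0,4,0,0,0],[0,0,0,4,0,0,0],[0,0,0,2.1,0,0,0],[0,0,0,0,0,0,0]]'
cat > chk.py <<'E'
from h import *
p,d=r.capture('wrist'); cv2.imwrite('pics/last.png',p); W=cloud('wrist',d); s=r.get_state(); print(s['tcp_pos'].round(4),s['joints'].round(1),s['contact_force'].round(1))
t,kx,ky=nose(W,s); R0=R.from_euler('xyz',s['eef_rot'],degrees=True); T=s['tcp_pos']+R0.apply(t); nd=R0.apply([-kx,-ky,-1])
print('tip rel mouth u,v,z',((T-M)@D).round(4),((T-M)@L).round(4),(T[2]-.06).round(4),'nose yaw',np.degrees(np.arctan2(nd[1],nd[0])).round(2),'pitch',np.degrees(np.arcsin(nd[2]/np.linalg.norm(nd))).round(2))
P=W.reshape(-1,3);P=P[np.isfinite(P[:,0])]; u=(P-M)@D; v=(P-M)@L; k=(abs(v)<.04)&(u>-.02)&(u<.06)&(P[:,2]>.094)&(P[:,2]<.106)
if k.sum()>50: print('block top v',np.percentile(v[k],[.5,99.5]).round(4),'u min',np.percentile(u[k],.5).round(4),k.sum())
E
python3 chk.py
```

```text
time_s: 12.8
tcp_pos: [0.4322, -0.1232, 0.0501]
eef_rot: [49.2, 89.6, -175.3]
contact_force: [-1.1, -0.5, -0.6]
gripper_width: 0.0256
[ 0.4339 -0.1233  0.0519] [  9.3  11.1 -39.6   0.  -39.4  36.3] [ 1.  -0.6 -0.8]
tip z -0.11550093227181156 slope y [-0.01501665 -0.00052343] slope x [ 0.00023318 -0.00901771]
tip rel mouth u,v,z -0.0304 -0.0009 0.0008 nose yaw -45.3 pitch -0.09
```

View pics/last.png

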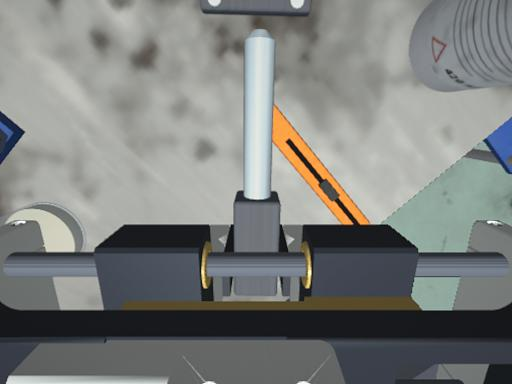

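```bash
python3 -m creep '[[0,0,0,0.05,-0.1,-1,0],[0,0,0,0,0,-1.2,0],[0,0,0,0,0,-0.8,0],[0,0,0,0,0,-0.5,0],[0,0,0,0,0,0,0]]' 60; python3 chk.py
```

```text
time_s: 13.35
tcp_pos: [0.4616, -0.1484, 0.0523]
eef_rot: [-136.4, 90.0, -1.0]
contact_force: [-0.7, 0.7, -1.5]
gripper_width: 0.0256
[ 0.461  -0.1481  0.0522] [  5.5  13.8 -35.7  -0.  -40.4  39.9] [-0.4 -0.9 -2.6]
tip z -0.11243128625318893 slope y [-0.01487841 -0.00049115] slope x [ 0.00361443 -0.00875522]
tip rel mouth u,v,z 0.0033 0.0006 0.0013 nose yaw -45.43 pitch 0.21
block top v [-0.0303  0.0291] u min -0.0009 3863
```

```bash
python3 -m creep '[[0,0,0,0.1,0.1,-0.3,0],[0,0,0,0,0,-0.6,0],[0,0,0,0,0,-0.6,0],[0,0,0,0,0,-0.6,0],[0,0,0,0,0,-0.6,0]]'; python3 -m creep '[[0,0,0,0,0,-0.6,0],[0,0,0,0,0,-0.6,0],[0,0,0,0,0,-0.6,0]]'; python3 -m creep '[[0,0,0,0,0,-0.6,0],[0,0,0,0,0,-0.6,0],[0,0,0,0,0,-0.6,0]]'; python3 chk.py
```

```text
time_s: 13.9
tcp_pos: [0.4766, -0.1667, 0.0502]
eef_rot: [31.3, 89.7, 166.8]
contact_force: [-7.8, 8.5, 2.1]
gripper_width: 0.0255
time_s: 14.2
tcp_pos: [0.4895, -0.1793, 0.0503]
eef_rot: [29.9, 89.7, 165.3]
contact_force: [-7.3, 7.6, 2.8]
gripper_width: 0.0255
time_s: 14.5
tcp_pos: [0.505, -0.1927, 0.0509]
eef_rot: [37.2, 90.0, 172.7]
contact_force: [0.8, 0.3, -2.6]
gripper_width: 0.0255
[ 0.5062 -0.1932  0.0511] [ -0.1  18.5 -28.6   0.  -42.8  45.6] [ 1.4 -0.1 -1.4]
tip z -0.038650593858969365 slope y [ 2.16371764e-03 -8.65487056e-05] slope x [ 0.11247   -0.0044988]
tip rel mouth u,v,z -0.0067 0.0015 -0.0 nose yaw -44.35 pitch 6.46
block top v [-0.0296  0.0298] u min 0.0017 24321h.py:26: RankWarning: Polyfit may be poorly conditioned
  t=np.array(t); ky=np.polyfit(t[:,0],t[:,1],1); kx=np.polyfit(t[:,0],t[:,2],1)
h.py:26: RankWarning: Polyfit may be poorly conditioned
  t=np.array(t); ky=np.polyfit(t[:,0],t[:,1],1); kx=np.polyfit(t[:,0],t[:,2],1)
```

```bash
python3 -m creep '[[0,0,0,0,0,-0.5,0],[0,0,0,0,0,0,0]]'; python3 - <<'E'
from h import *
p,d=r.capture('wrist'); W=cloud('wrist',d); cv2.imwrite('pics/w9.png',p)
for m in r.masks_of('pin_mid','wrist'): 
    w=W[m['pixels']]; print(m['score'],m['rect'],np.nanpercentile(w,[3,50,97],axis=0)); u=(w-M)@D; v=(w-M)@L; print(np.nanpercentile(u,[2,98]),np.nanpercentile(v,[2,98]))
E
```

```text
time_s: 14.75
tcp_pos: [0.5092, -0.1964, 0.051]
eef_rot: [-165.2, 90.0, -29.7]
contact_force: [-0.7, 0.8, -2.3]
gripper_width: 0.0258
0.82 [234.4, 1.6, 292.4, 6.2] [[ 0.58957087 -0.29991304  0.04921501]
 [ 0.59705865 -0.28783735  0.05795576]
 [ 0.6089818  -0.27975195  0.0603558 ]]
[0.08402682 0.09052632] [-0.01451619  0.0129684 ]
```

View pics/w9.png

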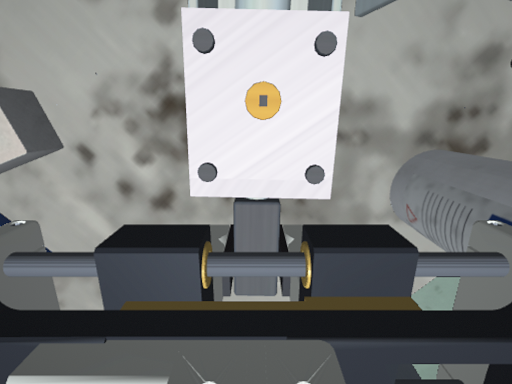

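```bash
python3 -m creep '[[0,0,0,0,0,1,0],[0,0,0,0,0,2,0],[0,0,0,0,0,2,0],[0,0,0,0,0,2,0],[0,0,0,0,0,2.5,0],[0,0,0,0,0,2,0],[0,0,0,-3,0,0,0],[0,0,0,-4,0,0,0]]'
python3 - <<'E'
from h import *
print(r.get_state()['tcp_pos'],r.get_state()['joints'],r.get_state()['contact_force'])
plan([.42,.092,.125],-180,6)
E
```

```text
time_s: 15.65
tcp_pos: [0.424, -0.1149, 0.1205]
eef_rot: [49.5, 89.7, -175.0]
contact_force: [2.1, -0.5, -1.1]
gripper_width: 0.0253
[ 0.42399303 -0.11487832  0.12049369] [ 1.07047679e+01  4.16764737e+00 -3.61879725e+01 -3.26593163e-02
 -4.98954193e+01  3.48714064e+01] [ 2.05643246 -0.5057882  -1.0533385 ]
[0.1325, 0.0002, -0.0007, -0.08, -2.41, 2.46]
[0.1325, 0.0002, -0.0007, -0.08, -2.07, 2.76]
[0.1325, 0.0002, -0.0007, -0.07, -1.69, 3.01]
[0.1325, 0.0002, -0.0007, -0.07, -1.27, 3.2]
[0.1325, 0.0002, -0.0007, -0.07, -0.84, 3.35]
[0.1325, 0.0002, -0.0007, -0.07, -0.39, 3.43]
```

```bash
python3 -m creep '[[0.132,0,0,0,-2.4,2.5,0],[0.132,0,0,0,-2.1,2.8,0],[0.132,0,0,0,-1.7,3,0],[0.132,0,0,0,-1.3,3.2,0],[0.132,0,0,0,-0.8,3.3,0],[0.132,0,0,0,-0.4,3.4,0],[0,0,0,4,0,0,0],[0,0,0,3,0,0,0]]'
python3 -m creep '[[0,0,0,2.5,0,0,0],[0,0,0,1.3,0,0,0],[0,0,0,0,0,0,0],[0,0,0,0,0,0,0]]'; python3 -c "
from h import *; s=r.get_state(); print(s['tcp_pos'],s['contact_force'])"
```

```text
time_s: 16.45
tcp_pos: [0.422, 0.0928, 0.0505]
eef_rot: [-43.9, 89.9, 46.3]
contact_force: [-1.0, 0.1, -2.6]
gripper_width: 0.0255
time_s: 16.85
tcp_pos: [0.4223, 0.0914, 0.0134]
eef_rot: [162.7, 90.0, -107.1]
contact_force: [-0.1, -0.8, -1.2]
gripper_width: 0.0256
[0.42233934 0.09142028 0.01341757] [-0.06283883 -0.77527537 -1.20501439]
```

```bash
python3 -m creep '[[0,0,0,0.6,0,0,0],[0,0,0,0.3,0,0,0],[0,0,0,0,0,0,0],[0,0,0,0,0,0,0],[0,0,0,0,0,0,30],[0,0,0,0,0,0,50],[0,0,0,0,0,0,50],[0,0,0,0,0,0,50]]'
python3 -m creep '[[0,0,0,-2,0,0,50],[0,0,0,-4,0,0,50],[0,0,0,-4,0,0,50],[0,0,0,-4,0,0,50],[0,0,0,-4,0,0,20],[0,0,0,-4,0,0,0],[0,0,0,-2,0,0,0],[0,0,0,0,0,0,0]]'
python3 - <<'E'
from h import *
p,d=r.capture('wrist'); W=cloud('wrist',d); cv2.imwrite('pics/w10.png',p); s=r.get_state(); print(s['tcp_pos'])
x,y,z=W[...,0],W[...,1],W[...,2]; P=W[(x>.37)&(x<.47)&(y>-.05)&(y<.14)&(z>.012)&(z<.04)]; print(len(P),np.percentile(P,[1,50,99],axis=0).round(3),cv2.minAreaRect((P[:,:2]*1000).astype(np.float32)))
for c in ('top','scene'):
    W=cloud(c,np.load(f'{c}0.npy')); P=W.reshape(-1,3); P=P[np.isfinite(P[:,0])]; u=(P-M)@D; v=(P-M)@L; z=P[:,2]
    k=(u>.08)&(u<.17)&(v<-.03)&(v>-.09)&(z>.1)&(z<.17); print(c,'lid ang',np.degrees(np.arctan2(z[k]-.092,v[k]+.034)).mean(),'z max',np.percentile(z[k],99),'v min',np.percentile(v[k],1))
    k=(P[:,0]>.68)&(P[:,0]<.95)&(P[:,1]<-.2)&(P[:,1]>-.6)&(z>.06); print('beam',np.percentile(P[k],[1,50,99],axis=0).round(3))
    k=(u>0)&(u<.25)&(v<-.07)&(v>-.2)&(z>.02)&(z<.3); print('outside lid', np.percentile(np.c_[u,v,z][k],[1,50,99],axis=0).round(3))
t=M+.124*D-.105*L; print(t); plan([t[0],t[1],.25],134.6,8)
E
```

```text
time_s: 17.65
tcp_pos: [0.4226, 0.0913, 0.0041]
eef_rot: [175.6, 90.0, -94.3]
contact_force: [-0.4, 0.1, 0.4]
gripper_width: 0.0422
time_s: 18.45
tcp_pos: [0.424, 0.0921, 0.2473]
eef_rot: [-58.8, 89.6, 31.4]
contact_force: [-0.2, 0.2, -0.1]
gripper_width: 0.0174
[0.42302557 0.09172556 0.24527715]
1397 [[ 0.408 -0.022  0.013]
 [ 0.42   0.061  0.022]
 [ 0.433  0.119  0.025]] ((419.6134338378906, 47.598697662353516), (143.59658813476562, 25.615978240966797), 88.19871520996094)
top lid ang 113.95245502504677 z max 0.15886862426348872 v min -0.062235363287940826
beam [[ 0.757 -0.528  0.067]
 [ 0.868 -0.413  0.266]
 [ 0.945 -0.202  0.27 ]]
outside lid [[ 0.001 -0.2    0.021]
 [ 0.203 -0.178  0.08 ]
 [ 0.249 -0.097  0.16 ]]
scene lid ang 113.83927090957562 z max 0.1563250429079479 v min -0.06162814695241999
beam [[ 0.757 -0.525  0.065]
 [ 0.868 -0.405  0.213]
 [ 0.947 -0.203  0.267]]
outside lid [[ 0.058 -0.2    0.021]
 [ 0.204 -0.181  0.078]
 [ 0.249 -0.097  0.149]]
[ 0.54980424 -0.3880173   0.06      ]
[0.0993, 0.0004, 0.0002, -0.07, -1.57, -6.0]
[0.0993, 0.0004, 0.0002, -0.07, -2.16, -5.81]
[0.0993, 0.0004, 0.0002, -0.06, -2.73, -5.57]
[0.0993, 0.0004, 0.0002, -0.06, -3.26, -5.27]
[0.0993, 0.0004, 0.0002, -0.06, -3.77, -4.92]
[0.0993, 0.0004, 0.0002, -0.06, -4.24, -4.53]
[0.0993, 0.0004, 0.0002, -0.06, -4.67, -4.08]
[0.0993, 0.0004, 0.0002, -0.06, -5.05, -3.6]
```

View pics/w10.png

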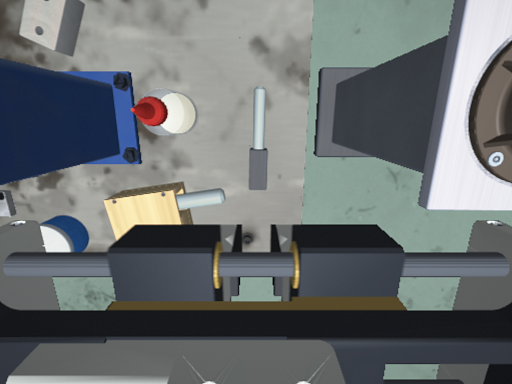

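```bash
python3 - <<'E'
from h import *
t=M+.124*D-.10*L; plan([t[0],t[1],.25],134.6,12)
W=cloud('top',np.load('top0.npy')); P=W.reshape(-1,3); P=P[np.isfinite(P[:,0])]; u=(P-M)@D; v=(P-M)@L; z=P[:,2]
k=(u>.06)&(u<.19)&(v<-.07)&(v>-.15)&(z>.03); print(k.sum(),np.c_[u,v,z][k].round(3)[:10])
E
```

```text
[0.0662, 0.0002, 0.0001, -0.04, -1.08, -3.97]
[0.0662, 0.0002, 0.0001, -0.04, -1.34, -3.89]
[0.0662, 0.0002, 0.0001, -0.04, -1.59, -3.79]
[0.0662, 0.0002, 0.0001, -0.04, -1.84, -3.68]
[0.0662, 0.0002, 0.0001, -0.04, -2.08, -3.55]
[0.0662, 0.0002, 0.0001, -0.04, -2.31, -3.4]
[0.0662, 0.0002, 0.0001, -0.04, -2.53, -3.24]
[0.0662, 0.0002, 0.0001, -0.04, -2.74, -3.07]
[0.0662, 0.0002, 0.0001, -0.04, -2.94, -2.88]
[0.0662, 0.0002, 0.0001, -0.04, -3.12, -2.68]
[0.0662, 0.0002, 0.0001, -0.04, -3.29, -2.47]
[0.0662, 0.0002, 0.0001, -0.04, -3.45, -2.25]
0 []
```

```bash
python3 -m creep '[[0.066,0,0,0,-1.1,-4,0],[0.066,0,0,0,-1.3,-3.9,0],[0.066,0,0,0,-1.6,-3.8,0],[0.066,0,0,0,-1.8,-3.7,0],[0.066,0,0,0,-2.1,-3.5,0],[0.066,0,0,0,-2.3,-3.4,0],[0.066,0,0,0,-2.5,-3.2,0],[0.066,0,0,0,-2.7,-3.1,0]]'
python3 -m creep '[[0.066,0,0,0,-2.9,-2.9,0],[0.066,0,0,0,-3.1,-2.7,0],[0.066,0,0,0,-3.3,-2.5,0],[0.066,0,0,0,-3.5,-2.2,0],[0,0,0,0,0,0,0]]'
cat > c2.py <<'E'
from h import *
s=r.get_state(); q=s['tcp_pos']-M; print('u,v,z',(q@D).round(4),(q@L).round(4),s['tcp_pos'][2].round(4),'J',s['joints'].round(0),'F',s['contact_force'].round(1),'w',s['gripper_width'])
E
python3 c2.py; python3 - <<'E'
from h import *
p,d=r.capture('wrist'); cv2.imwrite('pics/w11.png',p); W=cloud('wrist',d); P=W.reshape(-1,3); P=P[np.isfinite(P[:,0])]; u=(P-M)@D; v=(P-M)@L; z=P[:,2]
k=(u>.06)&(u<.19)&(v<-.05)&(v>-.15)&(z>.1)&(z<.2); print(k.sum(),np.percentile(np.c_[u,v,z][k],[1,50,99],axis=0).round(3))
E
```

```text
time_s: 19.3
tcp_pos: [0.5083, -0.2273, 0.2424]
eef_rot: [106.5, 89.9, 166.2]
contact_force: [0.8, 0.7, -0.3]
gripper_width: 0.0005
time_s: 19.8
tcp_pos: [0.5521, -0.3883, 0.2402]
eef_rot: [121.2, 89.7, 165.6]
contact_force: [0.8, 0.5, -0.5]
gripper_width: 0.0005
u,v,z 0.1258 -0.1036 0.2402 J [-19.  20.   2.   0. -72. -27.] F [ 0.8  0.5 -0.5] w 0.0004506874431136049
18 [[ 0.123 -0.061  0.128]
 [ 0.123 -0.058  0.155]
 [ 0.124 -0.052  0.158]]
```

```bash
python3 -m creep '[[0,0,0,3,0,0,0],[0,0,0,4,0,0,0],[0,0,0,3,0,0,0],[0,0,0,1.5,0,0,0],[0,0,0,0,0,0,0],[0,0,0,0,0,1.5,0],[0,0,0,0,0,1.5,0]]'; python3 c2.py
python3 -m creep '[[0,0,0,0,0,1,0],[0,0,0,0,0,1,0],[0,0,0,0,0,1,0],[0,0,0,0,0,1,0]]'; python3 c2.py
```

```text
time_s: 20.55
tcp_pos: [0.5753, -0.3634, 0.1311]
eef_rot: [-73.0, 89.8, -28.2]
contact_force: [-0.7, -2.3, 2.4]
gripper_width: 0.0007
u,v,z 0.1244 -0.0696 0.1311 J [-16.  25.  -6.   0. -59. -29.] F [-0.7 -2.3  2.4] w 0.0007428125818491203
time_s: 20.95
tcp_pos: [0.6026, -0.3347, 0.1291]
eef_rot: [130.8, 90.0, 175.5]
contact_force: [-0.9, -2.0, 0.2]
gripper_width: 0.0003
u,v,z 0.1231 -0.03 0.1291 J [-13.  26.  -4.   0. -60. -32.] F [-0.9 -2.   0.2] w 0.00032707651405055243
```

```bash
python3 -m creep '[[0,0,0,0,0,1,0],[0,0,0,0,0,1,0],[0,0,0,0,0,1,0],[0,0,0,0,0,1,0],[0,0,0,0.3,0,0.4,0]]'; python3 c2.py
python3 -m creep '[[0,0,0,0.8,0,0,0],[0,0,0,0.8,0,0,0],[0,0,0,0.8,0,0,0],[0,0,0,0,0,0,0]]'; python3 c2.py
```

```text
time_s: 21.45
tcp_pos: [0.6348, -0.3036, 0.1264]
eef_rot: [-55.5, 89.9, -10.7]
contact_force: [-1.0, -1.0, 0.7]
gripper_width: 0.0001
u,v,z 0.1235 0.0148 0.1264 J [-10.  27.  -3.   0. -60. -35.] F [-1.  -1.   0.7] w 0.00014805582573197164
time_s: 21.85
tcp_pos: [0.6321, -0.3044, 0.1]
eef_rot: [117.5, 89.8, 162.2]
contact_force: [-0.4, -0.4, -0.4]
gripper_width: 0.0006
u,v,z 0.1222 0.0123 0.1 J [-10.  28.  -4.  -0. -58. -35.] F [-0.4 -0.4 -0.4] w 0.0005862784388565137
```

```bash
for i in 1 2 3; do python3 -m creep '[[0,0,0,0.2,0,0,0],[0,0,0,0.1,0,0,0],[0,0,0,0,0,0,0]]' >/dev/null; python3 c2.py; done; python3 - <<'E'
from h import *
p,d=r.capture('scene'); cv2.imwrite('pics/s2.png',cv2.resize(p[100:260,220:420],(800,640))[:600]); W=cloud('scene',d)
for c in ('top','scene'):
    if c=='top': d=r.capture('top')[1]
    W=cloud(c,d); P=W.reshape(-1,3); P=P[np.isfinite(P[:,0])]; u=(P-M)@D; v=(P-M)@L; z=P[:,2]
    k=(u>.075)&(u<.17)&(abs(v)<.05)&(z>.02)&(z<.16)
    for a in np.arange(-.05,.05,.01):
        j=k&(v>a)&(v<a+.01); print(c,a.round(2),j.sum(),np.percentile(z[j],[5,50,95]).round(3) if j.any() else '')
E
```

```text
u,v,z 0.1233 0.0131 0.0992 J [-10.  28.  -4.   0. -57. -35.] F [ 0.3 -0.6 -0.4] w 0.0004898582599260927
u,v,z 0.1233 0.0133 0.0964 J [-10.  29.  -5.   0. -57. -35.] F [0.7 0.3 2.3] w 0.0004669629055949023
u,v,z 0.1235 0.0134 0.0961 J [-10.  29.  -5.   0. -57. -35.] F [-6.2  4.9 17.7] w 0.00012260094891260176
top -0.05 3 [0.092 0.092 0.093]
top -0.04 57 [0.093 0.096 0.098]
top -0.03 20 [0.096 0.098 0.1  ]
top -0.02 8 [0.093 0.095 0.097]
top -0.01 36 [0.094 0.096 0.098]
top 0.0 37 [0.093 0.096 0.099]
top 0.01 32 [0.094 0.096 0.098]
top 0.02 31 [0.093 0.096 0.097]
top 0.03 0 
top 0.04 0 
scene -0.05 6 [0.123 0.129 0.133]
scene -0.04 31 [0.122 0.128 0.133]
scene -0.03 52 [0.114 0.125 0.133]
scene -0.02 92 [0.102 0.118 0.133]
scene -0.01 107 [0.099 0.117 0.135]
scene 0.0 116 [0.097 0.117 0.136]
scene 0.01 127 [0.095 0.115 0.135]
scene 0.02 124 [0.098 0.117 0.138]
scene 0.03 116 [0.099 0.118 0.138]
scene 0.04 66 [0.109 0.129 0.14 ]
```

```bash
python3 -m creep '[[0,0,0,-1,0,0,0],[0,0,0,-3,0,0,0],[0,0,0,-4,0,0,0],[0,0,0,-4,0,0,0],[0,0,0,-4,0,0,0],[0,0,0,-4,0,-3,0],[0,0,0,0,3,-3,0],[0,0,0,0,3,-3,0]]'
python3 -m creep '[[0,0,0,0,4,0,0],[0,0,0,0,4,0,0],[0,0,0,0,4,0,0],[0,0,0,0,0,0,0]]'; python3 c2.py
python3 - <<'E'
from h import *
for c in ('top','scene'):
    p,d=r.capture(c); cv2.imwrite(f'pics/{c}F.png',cv2.resize(p,(800,600))); W=cloud(c,d); P=W.reshape(-1,3); P=P[np.isfinite(P[:,0])]; u=(P-M)@D; v=(P-M)@L; z=P[:,2]
    k=(u>.075)&(u<.17)&(abs(v)<.06)&(z>.02)&(z<.18); print(c,[ (a.round(2),k[(v>a)&(v<a+.01)].sum(),np.median(z[k&(v>a)&(v<a+.01)]).round(4)) for a in np.arange(-.04,.04,.01)])
    for q in ['oil_bottle','spray_can','battery','cutter','tin','jig_block']:
        for m in r.masks_of(q,c)[:1]: print(q,round(m['score'],2),np.round(m['rect']),np.round(np.nanmedian(W[m['pixels']],axis=0),3))
E
```

```text
time_s: 23.65
tcp_pos: [0.5268, -0.3255, 0.2939]
eef_rot: [-55.8, 89.9, -11.1]
contact_force: [-0.1, -0.0, -0.3]
gripper_width: 0.0004
time_s: 24.05
tcp_pos: [0.4398, -0.2379, 0.2943]
eef_rot: [-26.2, 89.9, 18.6]
contact_force: [1.5, 0.3, 0.9]
gripper_width: 0.0005
u,v,z -0.0601 -0.0779 0.2943 J [ -6.   1. -15.  -0. -74. -39.] F [1.5 0.3 0.9] w 0.000490890188744463
top [(np.float64(-0.04), np.int64(107), np.float64(0.0963)), (np.float64(-0.03), np.int64(148), np.float64(0.097)), (np.float64(-0.02), np.int64(143), np.float64(0.0961)), (np.float64(-0.01), np.int64(148), np.float64(0.0958)), (np.float64(0.0), np.int64(143), np.float64(0.0955)), (np.float64(0.01), np.int64(146), np.float64(0.0959)), (np.float64(0.02), np.int64(144), np.float64(0.0956)), (np.float64(0.03), np.int64(13), np.float64(0.0943))]
tin 0.9 [119. 117. 151. 148.] [0.724 0.209 0.047]
jig_block 0.83 [233. 134. 263. 160.] [ 0.681 -0.104  0.034]
scene [(np.float64(-0.04), np.int64(5), np.float64(0.0362)), (np.float64(-0.03), np.int64(73), np.float64(0.0942)), (np.float64(-0.02), np.int64(88), np.float64(0.0936)), (np.float64(-0.01), np.int64(90), np.float64(0.0933)), (np.float64(0.0), np.int64(89), np.float64(0.0936)), (np.float64(0.01), np.int64(90), np.float64(0.0936)), (np.float64(0.02), np.int64(85), np.float64(0.0935)), (np.float64(0.03), np.int64(14), np.float64(0.0916))]
oil_bottle 0.56 [208. 215. 229. 254.] [0.522 0.017 0.077]
spray_can 0.67 [333. 181. 372. 233.] [ 0.41  -0.291  0.121]
battery 0.8 [365. 168. 416. 220.] [ 0.417 -0.424  0.096]
cutter 0.8 [288. 224. 319. 272.] [ 0.414 -0.176  0.009]
tin 0.68 [107. 198. 137. 228.] [0.724 0.206 0.046]
jig_block 0.73 [220. 171. 246. 194.] [ 0.676 -0.102  0.032]
```

View pics/topF.png

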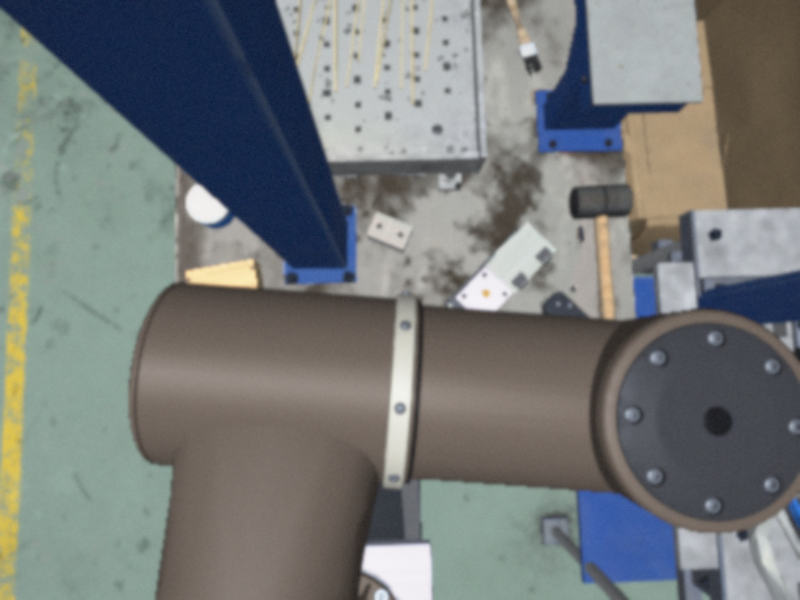

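```bash
python3 -c "
from plant import r; print(r.close_job())"
```

```text
the job is handed in; nothing more can be done
None
```

The pin is in the catch box, the drift lies flat on the worktop, the lid is shut, and the job is handed in at about 25 s of the 72 s allowed.

- **Drift:** I took the slim-nosed drift from the rack by its nose, laid it down, and took it again by its handle. The thick bar stayed in the rack.
- **Driving:** I pushed the drift about 75 mm through the small hole. It took about 11 N and then fell to near zero. The wrist camera then showed the top of the pin at about 58–60 mm, which is right for it lying on the box floor.
- **Laying down:** I drew the drift out and laid it on the clear part of the worktop. The wrist camera showed it flat, with the handle top at about 25 mm.
- **Lid:** I swung it over with the closed fingers and pressed it down with about 18 N. The two fixed cameras agree that it is level, with its top at about 94–96 mm across its width.

**Bystanders:** In the last scene-camera picture all six stand within about 2 cm of where they were first measured. Those figures are rough because most were first measured with the other camera. In the last top view the arm hid the bottle, can, battery, cutter and drift, so only the tin and jig block were confirmed there. I did not see the drift again after the close-up check that followed laying it down.

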